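# Put the left-over components back into their stock bins

### The job

The build is finished: put the four loose components left on the bench (capacitor, ring choke, heatsink and transformer) back into stock, one at a time, each in the blue bin that already holds its kind. Lower each one in and set it down gently on the bin floor, upright as it now stands, in the empty space in front of the stock. Leave the bins where they stand, and do not move the solder reel or the flux bottle.

Things in the scene. Friction and masses are not known exactly. Their poses are not given: they have to be found in the camera images.
- capacitor: Loose screw-terminal electrolytic capacitor standing on the bench: black can 36 mm in diameter, 50 mm high, dark red top with two small brass terminals rising 6 mm more. About 95 g. Origin at the centre of its underside, z up its axis. Grip it round the can, at any yaw.
- choke: Loose ring choke lying flat on the bench: green ring core with two copper windings, 46 mm across, 24 mm high, with a 16 mm hole (too small for a finger). About 85 g. Origin at the centre of its underside, z up along the ring's axis. Grip it across the outside, at any yaw.
- heatsink: Loose heatsink of bare aluminium standing on end on the bench: a comb of six upright fins on a plate, 26 mm (x) by 44 mm (y), 40 mm high; seen from above the fins run along x from the plate at +x. About 75 g. Origin under the centre of its underside, z up. Grip it across x (plate and fin edges) or across y (outer fins).
- transformer: Loose transformer standing on the bench: dark laminated steel core 18 mm (x) by 44 mm (y), with a yellow taped winding that sticks out to 36 mm in x; 36 mm high. About 210 g. Origin at the centre of its underside, z up. Grip it across y on the flat core ends, 44 mm apart (or across x on the winding, 36 mm).
- bin_capacitor: Loose blue bin holding three black capacitors (56 mm high) along its back wall, fixed in it. 150 (x) x 130 (y) x 70 mm high, walls and floor 3 mm, 0.7 kg. Origin under its centre, z up, +x to the high back wall, -x to the 34 mm front lip with a blank card; sides slope to the lip over the front 55 mm. Empty floor: x -72 to +30, y -62 to 62, 3 mm up; set the part near x -27, y 0.
- bin_choke: Loose blue bin holding two green-and-copper chokes (24 mm high) along its back wall, fixed in it. 150 (x) x 130 (y) x 70 mm high, walls and floor 3 mm, 0.7 kg. Origin under its centre, z up, +x to the high back wall, -x to the 34 mm front lip with a blank card; sides slope to the lip over the front 55 mm. Empty floor: x -72 to +21, y -62 to 62, 3 mm up; set the part near x -27, y 0.
- bin_heatsink: Loose blue bin holding two aluminium comb heatsinks (40 mm high) along its back wall, fixed in it. 150 (x) x 130 (y) x 70 mm high, walls and floor 3 mm, 0.7 kg. Origin under its centre, z up, +x to the high back wall, -x to the 34 mm front lip with a blank card; sides slope to the lip over the front 55 mm. Empty floor: x -72 to +40, y -62 to 62, 3 mm up; set the part near x -27, y 0.
- bin_transformer: Loose blue bin holding two yellow-and-dark transformers (36 mm high) along its back wall, fixed in it. 150 (x) x 130 (y) x 70 mm high, walls and floor 3 mm, 0.7 kg. Origin under its centre, z up, +x to the high back wall, -x to the 34 mm front lip with a blank card; sides slope to the lip over the front 55 mm. Empty floor: x -72 to +30, y -62 to 62, 3 mm up; set the part near x -27, y 0.
- solder_reel: Bystander: loose reel of bright solder wire with black flanges, standing on one flange, 48 mm in diameter, 40 mm high. Origin at the centre of its underside. Leave it where it is.
- flux_bottle: Bystander: loose small amber flux bottle with a white label and yellow nozzle cap, 32 mm in diameter, 73 mm high. Origin at the centre of its underside. Leave it where it is.

How it is judged:
At the end, for the whole second after the job is handed in: Each component rests upright (within 0.15 rad) on the floor of the bin of its own kind, in front of the stock (its origin within x -62 to 30, y -52 to 52, z 0 to 8 mm of the bin), at rest. None was dropped over 25 mm, no bin pushed over 30 mm, reel and bottle not moved over 20 mm (x of capacitor in the frame of bin_capacitor between -0.062 and 0.03 m and y of capacitor in the frame of bin_capacitor between -0.052 and 0.052 m and z of capacitor in the frame of bin_capacitor between 0 and 0.008 m and angle between each of capacitor, choke, heatsink, transformer's own z axis and vertical below 0.15 rad and linear speed of each of capacitor, choke, heatsink, transformer below 0.02 m/s and x of choke in the frame of bin_choke between -0.062 and 0.03 m and y of choke in the frame of bin_choke between -0.052 and 0.052 m and z of choke in the frame of bin_choke between 0 and 0.008 m and x of heatsink in the frame of bin_heatsink between -0.062 and 0.03 m and y of heatsink in the frame of bin_heatsink between -0.052 and 0.052 m and z of heatsink in the frame of bin_heatsink between 0 and 0.008 m and x of transformer in the frame of bin_transformer between -0.062 and 0.03 m and y of transformer in the frame of bin_transformer between -0.052 and 0.052 m and z of transformer in the frame of bin_transformer between 0 and 0.008 m); the robot touches nothing.
It fails at once if a component is thrown, or let fall from more than about 25 mm ((linear speed of capacitor above 0.7 m/s and contact force between the fingers and capacitor below 0.02 N) or (linear speed of choke above 0.7 m/s and contact force between the fingers and choke below 0.02 N) or (linear speed of heatsink above 0.7 m/s and contact force between the fingers and heatsink below 0.02 N) or (linear speed of transformer above 0.7 m/s and contact force between the fingers and transformer below 0.02 N)).
It fails at once if a bin is pushed more than 30 mm from where it stood (distance of any of bin_capacitor, bin_choke, bin_heatsink, bin_transformer from where it was at the start of the episode above 0.03 m).
It fails at once if the solder reel is moved more than 20 mm or tipped over (distance of solder_reel from where it was at the start of the episode above 0.02 m or angle between solder_reel's own z axis and vertical above 0.5 rad).
It fails at once if the flux bottle is moved more than 20 mm or tipped over (distance of flux_bottle from where it was at the start of the episode above 0.02 m or angle between flux_bottle's own z axis and vertical above 0.5 rad).
It also fails if it takes over 131 s, if anything falls off the work surface, if the arm or the gripper's body presses on something with over 40 N, if the wrist force passes 120 N, or if a joint passes its speed limit or range.

### The arm

A 6-joint arm with a two-finger parallel gripper is mounted at the origin on the work surface. World frame = base frame: x ahead of the robot, y to its left, z up, the work surface at z = 0. Lengths are in m, angles in rad, forces in N, time in s.
With the tool pointing down it reaches from about 0.25 to 0.85 m from the base axis. Payload 12.5 kg.
Tool frame: the origin (TCP) lies midway between the tips of the shut fingers; the grasp point (between the pads) lies 19 mm behind it; z points along the fingers, y is the direction in which the jaws open and shut (so a half turn about z gives the same grasp; the last joint's range is limited). The gripper opens to 93 mm and grips with 3 to 60 N. Pads are 15 mm wide; open, the fingers measure 128 mm over their backs; the gripper's body (75 mm by 188 mm) begins 65 mm behind the grasp point.
Start: joints at [1.109, 0.351, 1.652, -0, 1.139, -0.085], TCP at [0.202, 0.511, 0.219] pointing down, gripper open.
Joint ranges: [-2.75, 2.75], [-0.79, 2.1], [0.01, 2.65], [-1.57, 4.71], [0.07, 3.14], [-2.87, 2.87]. Speed limits (rad/s): [2.22, 2.22, 2.79, 3.14, 3.14, 3.14].

### API

Orientations are given as [roll, pitch, yaw] about the fixed x, y, z axes, in that order (R = Rz(yaw) Ry(pitch) Rx(roll)).
In Python, from cell import bot gives the robot as it stands. The module is installed in compiled form; this text tells all that it offers.
- The arm moves only by the tool arm_command, never from a script. Its argument "increments" is text: rows parted by semicolons, each of 7 numbers parted by spaces: the turn, a rotation vector about the tool's x, y, z in degrees, then the shift along the tool's x, y, z in cm, then the finger opening in cm, from 0 to 9.3. A call has 1 to 5 rows; each row shifts and turns the commanded pose from where the row before left it, along the tool's axes as they then stand; what a row does not reach is not made up. A row lasts 1/8 s, in which the tool goes at most 62.5 mm and 10.7 degrees, less where a joint would pass 70% of its speed; a pose out of reach is approached as far as the arm can. A call with a gripper value outside its range is refused whole. The fingers move at their own pace and stop on an object; "squeeze" is the grip in N (left out, the last holds). Time passes only in rows, so rows that do not move let the fingers close. It gives the time, the measured TCP pose, the force and the opening at its end, in the units of the state.
- bot.get_state(): the state, without advancing time (a new reading comes with each control period).
- bot.camera(name): name is "scene" or "top"; returns the picture (420x560x3 uint8, blue, green, red); there is no depth.
- bot.get_calibration(name): a dict with "fx", "fy", "cx", "cy" (pixels), "dist" ([k1, k2, p1, p2, k3] as OpenCV has them; the pictures are not rectified), "xyz" and "rotation" of the camera in the world. Camera axes: x right, y down, z forward; pixel columns grow to the right and rows downward; lengths in m; the calibration is good to about 2 mm. A picture is of the moment at which its call begins. get_calibration takes no time and is no camera call.
- bot.sign_off(): hands the job in, once; it reports no verdict.
The state is a dict: "t": time; "joint_pos": joint angles; "joint_vel": joint speeds; "joint_efforts": joint torques, N m; "ee_pos": TCP position; "tcp_rot": TCP orientation; "force": force on the tool from outside, world axes, zero at the start; "ft_torque": the same for the moment, N m; "opening": finger opening in m.
Only numpy, scipy, OpenCV 4.12 (cv2) and the standard library are available. Lean on these libraries where they do the work, as an engineer would, in place of code of your own. Each camera call takes 0.05 s, during which the arm holds its last target. There are 200 camera calls.

## Working session

There is one attempt and no reset: what is moved stays moved. The work goes in short steps, Python scripts to look and compute and a tool call to move; the robot and the scene stay as the last step left them, time stands still between calls to the robot, and variables do not carry over. Pictures are saved under pics/ and viewed, about 12 in all and at most 16, crops included, and the job is handed in when it is done.

Besides the shell and the picture viewer there is one more tool, called after ">>>" by a JSON object that holds its "name" and its "arguments". arm_command: Moves the arm, as the interface text tells. Its arguments: {"type":"object","properties":{"increments":{"type":"string"},"squeeze":{"type":"number"}},"required":["increments"]}

```bash
mkdir -p pics; python3 - <<'E'
from cell import bot
import cv2
for n in("scene","top"):
    cv2.imwrite(f"pics/{n}0.png",bot.camera(n)); print(n,bot.get_calibration(n))
print(bot.get_state())
E
```

```text
scene {'fx': 426.64936579955423, 'fy': 426.64936579955423, 'cx': 285.56413051449977, 'cy': 205.22670356012708, 'dist': array([-0.00076754,  0.        ,  0.        ,  0.        ,  0.        ]), 'xyz': array([ 0.73478821, -0.43095006,  0.82482372]), 'rotation': array([-2.58234921,  0.01102502,  0.47340416])}
top {'fx': 493.88008967803495, 'fy': 493.88008967803495, 'cx': 279.4544264921717, 'cy': 216.04754236321332, 'dist': array([-0.16575869,  0.        ,  0.        ,  0.        ,  0.        ]), 'xyz': array([ 0.39331638, -0.01114614,  1.18742794]), 'rotation': array([-3.03283659, -0.00620894, -1.54863563])}
{'t': 0.1, 'joint_pos': array([ 1.10941060e+00,  3.51161749e-01,  1.65230457e+00, -2.54234489e-06,
        1.13910733e+00, -8.45804422e-02]), 'joint_vel': array([ 0.00021057, -0.00140915, -0.00336522,  0.0005558 ,  0.00026064,
       -0.00133067]), 'joint_efforts': array([ 3.81544751e-04, -4.98030031e+01, -2.85702664e+01,  7.00250594e-02,
        2.40134122e-02,  3.27025234e-06]), 'ee_pos': array([0.20221287, 0.51117154, 0.21818766]), 'tcp_rot': array([-3.14061497e+00, -8.05742393e-05,  2.76478839e+00]), 'force': array([ 0.52621448,  0.0375452 , -0.61611524]), 'ft_torque': array([-0.0096041 ,  0.01671706,  0.03898092]), 'opening': 0.09333948022677319}
```

View pics/top0.png

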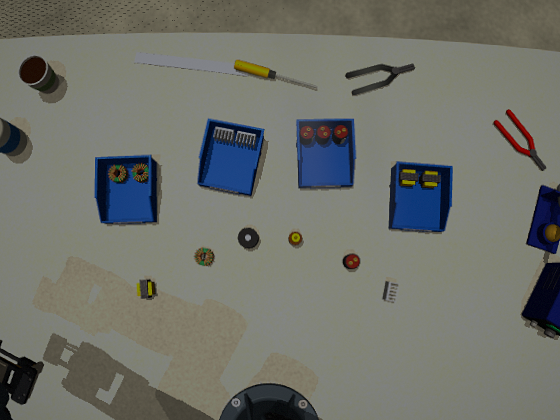

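View pics/scene0.png

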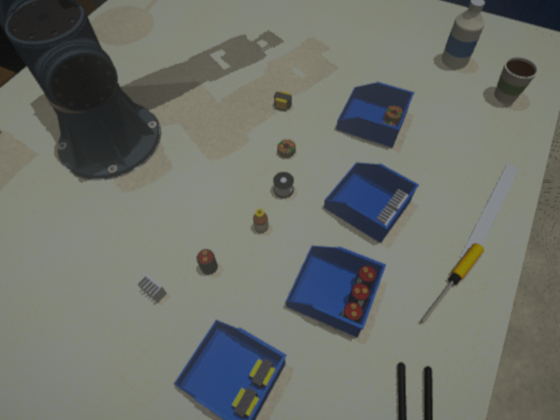

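```bash
cat > lib.py <<'E'
import numpy as np, cv2
from scipy.spatial.transform import Rotation as R
from cell import bot
def ray(n,px):
    c=bot.get_calibration(n)
    K=np.array([[c['fx'],0,c['cx']],[0,c['fy'],c['cy']],[0,0,1]])
    u=cv2.undistortPoints(np.float64(px).reshape(-1,1,2),K,c['dist']).reshape(-1,2)
    return c['xyz'],np.c_[u,np.ones(len(u))]@R.from_euler('xyz',c['rotation']).as_matrix().T
def plane(n,px,z):
    o,d=ray(n,px); return o+d*((z-o[2])/d[:,2])[:,None]
def px(n,P):
    c=bot.get_calibration(n); Rm=R.from_euler('xyz',c['rotation']).as_matrix()
    K=np.array([[c['fx'],0,c['cx']],[0,c['fy'],c['cy']],[0,0,1]])
    q=(np.atleast_2d(P)-c['xyz'])@Rm
    return cv2.projectPoints(q,np.zeros(3),np.zeros(3),K,c['dist'])[0].reshape(-1,2)
E
python3 - <<'E'
from lib import *
np.set_printoptions(precision=3,suppress=True)
im=cv2.imread('pics/top0.png'); hsv=cv2.cvtColor(im,cv2.COLOR_BGR2HSV)
blue=cv2.inRange(hsv,(100,120,40),(130,255,255))
blue=cv2.morphologyEx(blue,cv2.MORPH_CLOSE,np.ones((5,5)))
for c in cv2.findContours(blue,0,2)[0]:
    if cv2.contourArea(c)<2000: continue
    a=cv2.approxPolyDP(cv2.convexHull(c),4,True).reshape(-1,2)
    print('bin',a.tolist()); print(plane('top',a,.07)[:,:2].tolist())
print(hsv[270,300],hsv[320,450])
v=cv2.imread('pics/top0.png')[210:315,125:415]
cv2.imwrite('pics/c1.png',cv2.resize(v,None,fx=2.75,fy=2.75,interpolation=cv2.INTER_CUBIC))
v=cv2.imread('pics/top0.png')[110:240,85:465]
cv2.imwrite('pics/c2.png',cv2.resize(v,None,fx=2.1,fy=2.1,interpolation=cv2.INTER_CUBIC))
E
```

```text
bin [[397, 162], [452, 167], [444, 230], [389, 227], [391, 170]]
[[0.64861559179575, -0.2869209202519263], [0.6412080454836431, -0.4200562997091086], [0.4916314998875097, -0.3974873269485376], [0.4959314646430638, -0.2670518829935883], [0.6291174147823705, -0.2724393715431572]]
bin [[150, 155], [153, 221], [101, 222], [95, 157]]
[[0.6520372331862897, 0.2902955937681667], [0.4973895758129864, 0.2745615027159338], [0.4921039040612555, 0.39829581088309984], [0.6459351954689743, 0.4238755317227011]]
bin [[353, 119], [352, 184], [299, 187], [297, 120]]
[[0.7490481107173954, -0.1832936875994358], [0.5935403476308692, -0.1808676506449387], [0.5834672522486164, -0.058706118152074396], [0.7425804814451659, -0.05144131899690036]]
bin [[208, 119], [263, 129], [250, 194], [198, 183]]
[[0.7407795499814624, 0.1574305855185723], [0.7188156661442204, 0.027527328042717757], [0.564653783379669, 0.05313445665293132], [0.587700002743098, 0.173838211993086]]
[ 35  21 134] [ 38  16 130]
```

View pics/c1.png

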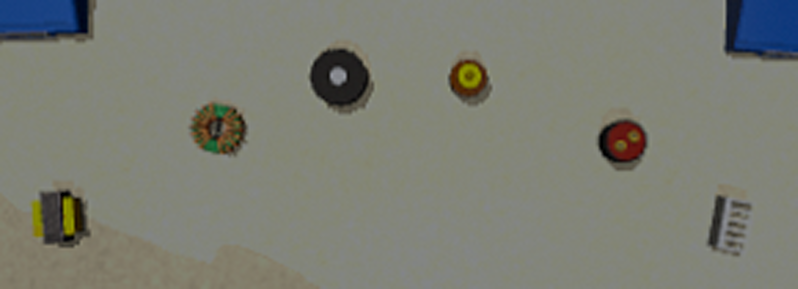

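View pics/c2.png

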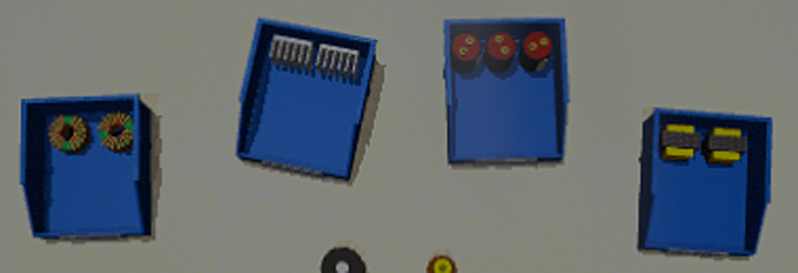

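```bash
cat > est.py <<'E'
from lib import *
np.set_printoptions(precision=3,suppress=True)
f1=lambda p:np.float64(p)/2.75+[125,210]-.3
P={}
for k,p,z in [('cap',(627,141),.05),('choke',(218,128),.024),('heat',(733,225),.04),('trans',(53,217),.036),('reel',(340,76),.04),('flux',(469,75),.073)]:
    P[k]=plane('top',f1([p]),z)[0]
    P[k][2]=0
def ang(a,b,z):
    q=plane('top',f1([a,b]),z); d=q[1]-q[0]; return np.degrees(np.arctan2(d[1],d[0])),np.linalg.norm(d)
B={}
bins={'choke':[(150,155),(95,157),(101,222),(153,221)],'heat':[(263,129),(208,119),(198,183),(250,194)],'cap':[(353,119),(297,120),(299,187),(352,184)],'trans':[(452,167),(397,162),(389,227),(444,230)]}
for k,c in bins.items():
    b=plane('top',c[:2],.07)[:,:2]; f=plane('top',c[2:],.034)[:,:2]
    d=b[1]-b[0]; yaw=np.arctan2(-d[0],d[1]); m=b.mean(0); fm=f.mean(0)
    ctr=(m+fm)/2
    B[k]=(ctr,yaw)
    print('bin',k,ctr,'yaw',np.degrees(yaw),'w',np.linalg.norm(d),'len',np.linalg.norm(m-fm),'yaw2',np.degrees(np.arctan2(*(m-fm)[::-1])),'target',ctr-.027*np.r_[np.cos(yaw),np.sin(yaw)])
E
python3 - <<'E'
from est import *
for k in P: print(k,P[k],'jaw radial angle',np.degrees(np.arctan2(P[k][1],P[k][0])))
print('trans core', ang((54,191),(58,243),.036), 'heat', ang((725,196),(715,252),.04),ang((750,200),(738,254),.04))
H=dict(cap=.05,choke=.024,heat=.04,trans=.036,reel=.04,flux=.073);D=dict(cap=.018,choke=.023,heat=.013,trans=.018,reel=.024,flux=.016)
t=np.linspace(0,2*np.pi,40)
ims=[]
for n in('top','scene'):
    im=cv2.resize(cv2.imread(f'pics/{n}0.png'),None,fx=2,fy=2)
    for k,p in P.items():
        for z in(0,H[k]):
            q=px(n,np.c_[p[0]+D[k]*np.cos(t),p[1]+D[k]*np.sin(t),0*t+z])
            cv2.polylines(im,[np.int32(q*2)],True,(255,255,0) if z else (0,0,255),1)
    for k,(c,y) in B.items():
        x=np.r_[np.cos(y),np.sin(y)];yy=np.r_[-x[1],x[0]]
        for z in (0,.07):
            q=np.array([np.r_[c+x*a*.075+yy*b*.065,z] for a,b in((1,1),(1,-1),(-1,-1),(-1,1))])
            cv2.polylines(im,[np.int32(px(n,q)*2)],True,(255,255,0) if z else (0,0,255),1)
    ims.append(im)
cv2.imwrite('pics/ot.png',ims[0][210:640,150:940]);cv2.imwrite('pics/os.png',ims[1][130:730,250:860])
E
```

```text
bin choke [0.574 0.352] yaw 2.6154984664091216 w 0.1337192382876929 len 0.15126774992147565 yaw2 3.5851847093993388 target [0.547 0.351]
bin heat [0.656 0.105] yaw -9.596737861876171 w 0.13174698666783244 len 0.1498337268374009 yaw2 -9.613597336972765 target [0.629 0.109]
bin cap [ 0.67 -0.12] yaw 2.8082247195193455 w 0.1320108985444076 len 0.15113813811003793 yaw2 2.2446078756378594 target [ 0.643 -0.122]
bin trans [ 0.571 -0.348] yaw -3.184607957182592 w 0.1333412951998515 len 0.14829284654652514 yaw2 -4.204927977695717 target [ 0.544 -0.347]
cap [ 0.417 -0.187  0.   ] jaw radial angle -24.11323281687925
choke [0.421 0.16  0.   ] jaw radial angle 20.842053378822044
heat [ 0.348 -0.28   0.   ] jaw radial angle -38.835175667503975
trans [0.341 0.298 0.   ] jaw radial angle 41.15310627834218
reel [0.467 0.056 0.   ] jaw radial angle 6.811870613513785
flux [ 0.468 -0.052  0.   ] jaw radial angle -6.3494974783078115
trans core (np.float64(-173.3224699239423), np.float64(0.044329340257608416)) heat (np.float64(170.24631435801751), np.float64(0.04810107184305151)) (np.float64(167.7171817052996), np.float64(0.04686021929096489))
```

View pics/ot.png

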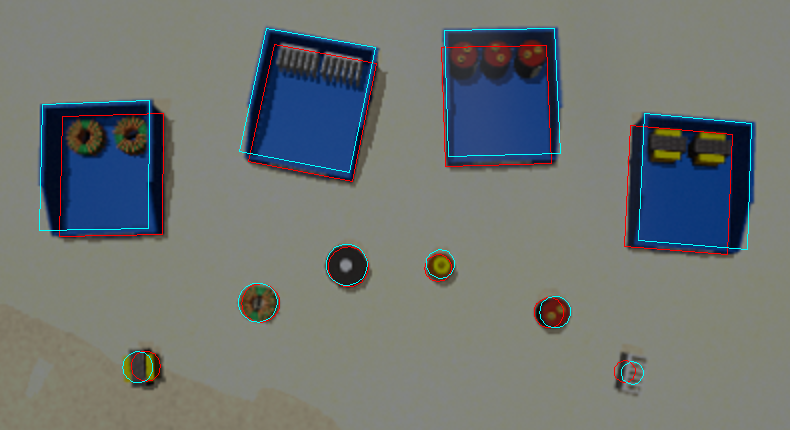

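View pics/os.png

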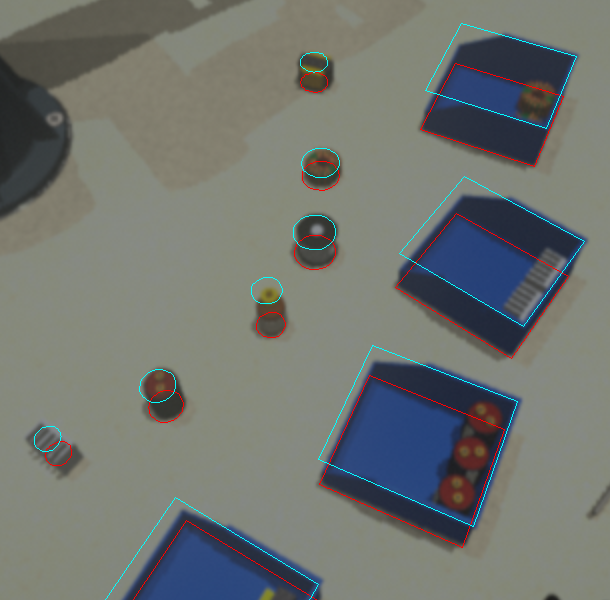

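```bash
cat > plan.py <<'E'
# usage: plan.py "x y z jaw opening maxstep_cm" ... ; jaw/xyz world, cm & deg
import sys
from lib import *
s=bot.get_state(); p=s['ee_pos']*100; jaw=np.degrees(s['tcp_rot'][2])-90
print('t %.2f'%s['t'],'at',p.round(2),'jaw %.1f'%jaw,'j',np.degrees(s['joint_pos']).round(0),'F',s['force'].round(1),'open %.4f'%s['opening'])
for a in sys.argv[1:]:
    x,y,z,j,op,ms=map(float,a.split()); T=np.array([x,y,z])
    n=int(max(1,np.ceil(np.linalg.norm(T-p)/ms-.02),np.ceil(abs(j-jaw)/10.5-.02))); rows=[]
    for i in range(n):
        w=np.radians(jaw+90); d=(T-p)/(n-i); tx=np.array([np.cos(w),np.sin(w),0]);ty=np.array([np.sin(w),-np.cos(w),0])
        v=np.round([d@tx,d@ty,-d[2]],1); r=round((jaw-j)/(n-i)*2)/2
        p=p+v[0]*tx+v[1]*ty-[0,0,v[2]]; jaw-=r
        rows.append(f"0 0 {r:g} "+' '.join(f'{q+0:g}' for q in v)+f" {op:g}")
    print(a,'->',p.round(2),round(jaw,1),n)
    for i in range(0,n,5): print('   ',"; ".join(rows[i:i+5]))
E
python3 plan.py "34.1 29.8 12 5 7.5 5" "34.1 29.8 3 5 7.5 3"
```

```text
t 0.10 at [20.22 51.12 21.82] jaw 68.4 j [64. 20. 95. -0. 65. -5.] F [ 0.5  0.  -0.6] open 0.0933
34.1 29.8 12 5 7.5 5 -> [34.09 29.77 12.02] 4.9 7
    0 0 9 -3 -2.1 1.4 7.5; 0 0 9 -3.3 -1.6 1.4 7.5; 0 0 9 -3.5 -1.1 1.4 7.5; 0 0 9 -3.6 -0.5 1.4 7.5; 0 0 9 -3.6 0 1.4 7.5
    0 0 9 -3.6 0.6 1.4 7.5; 0 0 9.5 -3.4 1.1 1.4 7.5
34.1 29.8 3 5 7.5 3 -> [34.09 29.77  3.02] 4.9 3
    0 0 0 0 0 3 7.5; 0 0 0 0 0 3 7.5; 0 0 0 0 0 3 7.5
```

>>> {"name": "arm_command", "arguments": {"increments": "0 0 9 -3 -2.1 1.4 7.5; 0 0 9 -3.3 -1.6 1.4 7.5; 0 0 9 -3.5 -1.1 1.4 7.5; 0 0 9 -3.6 -0.5 1.4 7.5; 0 0 9 -3.6 0 1.4 7.5", "squeeze": 25}}

```text
t: 0.72
ee_pos: [0.3025, 0.3577, 0.1481]
tcp_rot: [-3.141, 0.0, 1.974]
force: [-0.1, -0.6, -0.2]
opening: 0.075
```

>>> {"name": "arm_command", "arguments": {"increments": "0 0 9 -3.6 0.6 1.4 7.5; 0 0 9.5 -3.4 1.1 1.4 7.5; 0 0 0 0 0 0 7.5; 0 0 0 0 0 0 7.5"}}

```text
t: 1.23
ee_pos: [0.3409, 0.2983, 0.1208]
tcp_rot: [3.142, -0.0, 1.658]
force: [-0.2, -0.6, 0.4]
opening: 0.0749
```

```bash
python3 plan.py "34.1 29.8 0.5 5 7.5 4"; python3 - <<'E'
from lib import *
a=bot.camera('top'); b=bot.camera('scene')
cv2.imwrite('pics/t1.png',np.hstack([cv2.resize(a[220:340,90:230],None,fx=2.8,fy=2.8),cv2.resize(b[40:160,220:360],None,fx=2.8,fy=2.8)]))
E
```

```text
t 1.23 at [34.09 29.83 12.08] jaw 5.0 j [ 35.  18. 114.   0.  48.  30.] F [-0.2 -0.6  0.4] open 0.0749
34.1 29.8 0.5 5 7.5 4 -> [34.09 29.83  0.48] 5.0 3
    0 0 0 0 0 3.9 7.5; 0 0 0 0 0 3.8 7.5; 0 0 0 0 0 3.9 7.5
```

View pics/t1.png

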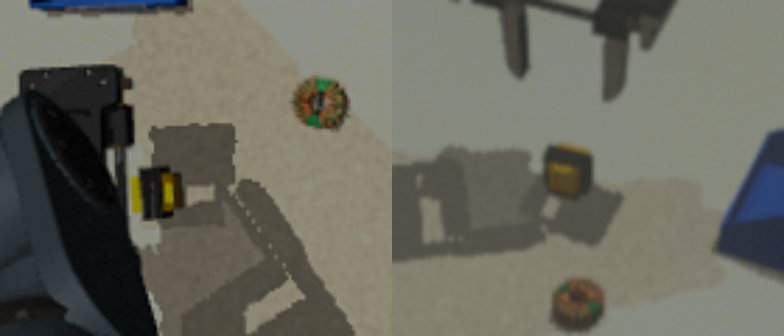

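>>> {"name": "arm_command", "arguments": {"increments": "0 0 0 0 0 3.9 7.5; 0 0 0 0 0 3.8 7.5; 0 0 0 0 0 2.5 7.5; 0 0 0 0 0 1.4 7.5; 0 0 0 0 0 0 3.5"}}

```text
t: 1.95
ee_pos: [0.3407, 0.2982, 0.0044]
tcp_rot: [-3.141, 0.0, 1.658]
force: [0.4, -0.1, 0.6]
opening: 0.0691
```

>>> {"name": "arm_command", "arguments": {"increments": "0 0 0 0 0 0 3.5; 0 0 0 0 0 0 3.5; 0 0 0 0 0 0 3.5; 0 0 0 0 0 0 3.5"}}

```text
t: 2.45
ee_pos: [0.3412, 0.2982, 0.0053]
tcp_rot: [3.141, -0.0, 1.657]
force: [-2.0, 0.5, 6.1]
opening: 0.044
```

```bash
python3 plan.py "34.1 29.8 16 5 3.5 4" "54.4 -34.7 16 -93.2 3.5 5" "54.4 -34.7 0.9 -93.2 3.5 3"
```

```text
t 2.45 at [34.12 29.82  0.53] jaw 4.9 j [ 35.  31. 117.   0.  32.  30.] F [-2.   0.5  6.1] open 0.0440
34.1 29.8 16 5 3.5 4 -> [34.12 29.82 16.03] 4.9 4
    0 0 0 0 0 -3.9 3.5; 0 0 0 0 0 -3.9 3.5; 0 0 0 0 0 -3.8 3.5; 0 0 0 0 0 -3.9 3.5
54.4 -34.7 16 -93.2 3.5 5 -> [ 54.39 -34.7   16.03] -93.1 14
    0 0 7 -4.7 1 0 3.5; 0 0 7 -4.6 1.6 0 3.5; 0 0 7 -4.3 2.2 0 3.5; 0 0 7 -4 2.7 0 3.5; 0 0 7 -3.7 3.1 0 3.5
    0 0 7 -3.3 3.6 0 3.5; 0 0 7 -2.8 3.9 0 3.5; 0 0 7 -2.3 4.2 0 3.5; 0 0 7 -1.8 4.5 0 3.5; 0 0 7 -1.2 4.7 0 3.5
    0 0 7 -0.6 4.8 0 3.5; 0 0 7 0 4.8 0 3.5; 0 0 7 0.6 4.8 0 3.5; 0 0 7 1.1 4.7 0 3.5
54.4 -34.7 0.9 -93.2 3.5 3 -> [ 54.39 -34.7    0.93] -93.1 6
    0 0 0 0 0 2.5 3.5; 0 0 0 0 0 2.5 3.5; 0 0 0 0 0 2.5 3.5; 0 0 0 0 0 2.5 3.5; 0 0 0 0 0 2.6 3.5
    0 0 0 0 0 2.5 3.5
```

>>> {"name": "arm_command", "arguments": {"increments": "0 0 0 0 0 -1.5 3.5; 0 0 0 0 0 -3 3.5; 0 0 0 0 0 -4 3.5; 0 0 0 0 0 -4 3.5; 0 0 0 0 0 -3 3.5", "squeeze": 35}}

```text
t: 3.08
ee_pos: [0.341, 0.2979, 0.1621]
tcp_rot: [3.14, -0.001, 1.657]
force: [1.1, -0.1, -2.6]
opening: 0.0441
```

>>> {"name": "arm_command", "arguments": {"increments": "0 0 7 -4.7 1 0 3.5; 0 0 7 -4.6 1.6 0 3.5; 0 0 7 -4.3 2.2 0 3.5; 0 0 7 -4 2.7 0 3.5; 0 0 7 -3.7 3.1 0 3.5"}}

```text
t: 3.7
ee_pos: [0.4132, 0.0658, 0.1605]
tcp_rot: [3.141, -0.0, 1.042]
force: [1.2, 0.6, -2.9]
opening: 0.0442
```

>>> {"name": "arm_command", "arguments": {"increments": "0 0 7 -3.3 3.6 0 3.5; 0 0 7 -2.8 3.9 0 3.5; 0 0 7 -2.3 4.2 0 3.5; 0 0 7 -1.8 4.5 0 3.5; 0 0 7 -1.2 4.7 0 3.5"}}

```text
t: 4.32
ee_pos: [0.485, -0.165, 0.1606]
tcp_rot: [3.141, -0.0, 0.431]
force: [0.5, 0.6, -2.0]
opening: 0.0435
```

>>> {"name": "arm_command", "arguments": {"increments": "0 0 7 -0.6 4.8 0 3.5; 0 0 7 0 4.8 0 3.5; 0 0 7 0.6 4.8 0 3.5; 0 0 7 1.1 4.7 0 3.5; 0 0 0 0 0 0 3.5"}}

```text
t: 4.95
ee_pos: [0.5436, -0.3498, 0.1601]
tcp_rot: [3.141, -0.0, -0.058]
force: [-0.1, 0.4, -2.3]
opening: 0.0443
```

```bash
python3 plan.py "54.4 -34.7 4 -93.2 3.5 3" "54.4 -34.7 0.9 -93.2 3.5 0.8"; python3 - <<'E'
from lib import *
a=bot.camera('top'); b=bot.camera('scene')
cv2.imwrite('pics/t2.png',np.hstack([cv2.resize(a[140:260,350:490],None,fx=2.8,fy=2.8),cv2.resize(b[300:420,160:300],None,fx=2.8,fy=2.8)]))
E
```

```text
t 4.95 at [ 54.36 -34.98  16.01] jaw -93.3 j [-37.  33.  82.  -0.  64.  56.] F [-0.1  0.4 -2.3] open 0.0443
54.4 -34.7 4 -93.2 3.5 3 -> [ 54.38 -34.68   4.01] -93.3 4
    0 0 0 0 -0.1 3 3.5; 0 0 0 0 -0.1 3 3.5; 0 0 0 0 0 3 3.5; 0 0 0 0 -0.1 3 3.5
54.4 -34.7 0.9 -93.2 3.5 0.8 -> [ 54.38 -34.68   0.91] -93.3 4
    0 0 0 0 0 0.8 3.5; 0 0 0 0 0 0.8 3.5; 0 0 0 0 0 0.8 3.5; 0 0 0 0 0 0.7 3.5
```

View pics/t2.png

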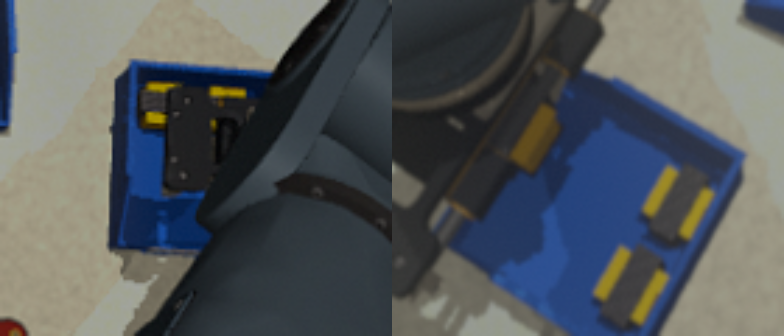

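>>> {"name": "arm_command", "arguments": {"increments": "0 0 0 0 0 3 3.5; 0 0 0 0 0 3 3.5; 0 0 0 0 0 3 3.5; 0 0 0 0 0 3 3.5; 0 0 0 0 0 1 3.5"}}

```text
t: 5.68
ee_pos: [0.543, -0.3456, 0.0286]
tcp_rot: [-3.14, 0.002, -0.052]
force: [0.3, -0.6, -1.2]
opening: 0.0439
```

>>> {"name": "arm_command", "arguments": {"increments": "0 0 0 0 0 0.8 3.5; 0 0 0 0 0 0.7 3.5; 0 0 0 0 0 0.5 3.5; 0 0 0 0 0 0 3.5; 0 0 0 0 0 0 3.5"}}

```text
t: 6.3
ee_pos: [0.5439, -0.3474, 0.01]
tcp_rot: [3.141, -0.0, -0.054]
force: [-0.9, -0.4, -1.8]
opening: 0.0439
```

>>> {"name": "arm_command", "arguments": {"increments": "0 0 0 0 0 0.1 3.5; 0 0 0 0 0 0.1 3.5; 0 0 0 0 0 0 3.5; 0 0 0 0 0 0 5; 0 0 0 0 0 0 5.8"}}

```text
t: 6.92
ee_pos: [0.5438, -0.3473, 0.0077]
tcp_rot: [3.141, -0.0, -0.054]
force: [0.5, 0.0, -0.3]
opening: 0.0558
```

>>> {"name": "arm_command", "arguments": {"increments": "0 0 0 0 0 0 6; 0 0 0 0 0 0 6; 0 0 0 0 0 -2 6; 0 0 0 0 0 -4 6; 0 0 0 0 0 -4 6"}}

```text
t: 7.55
ee_pos: [0.5438, -0.3473, 0.1102]
tcp_rot: [3.141, -0.001, -0.054]
force: [0.6, 0.7, 0.3]
opening: 0.0598
```

```bash
python3 plan.py "54.4 -34.7 14 -93.2 7 4" "34.8 -28 12 -10.5 7 5" "34.8 -28 0.5 -10.5 7 3"; python3 - <<'E'
from lib import *
b=bot.camera('scene');a=bot.camera('top')
cv2.imwrite('pics/t3.png',np.hstack([cv2.resize(a[240:340,330:430],None,fx=3.6,fy=3.6),cv2.resize(b[300:400,170:270],None,fx=3.6,fy=3.6)]))
E
```

```text
t 7.55 at [ 54.38 -34.73  11.02] jaw -93.1 j [-37.  37.  85.   0.  59.  56.] F [0.6 0.7 0.3] open 0.0598
54.4 -34.7 14 -93.2 7 4 -> [ 54.38 -34.73  14.02] -93.1 1
    0 0 0 0 0 -3 7
34.8 -28 12 -10.5 7 5 -> [ 34.83 -28.    12.02] -10.6 8
    0 0 -10.5 -2.5 -0.7 0.3 7; 0 0 -10.5 -2.3 -1.2 0.2 7; 0 0 -10.5 -2.1 -1.5 0.3 7; 0 0 -10 -1.7 -1.9 0.2 7; 0 0 -10.5 -1.4 -2.2 0.3 7
    0 0 -10 -1 -2.4 0.2 7; 0 0 -10.5 -0.5 -2.5 0.3 7; 0 0 -10 -0.1 -2.6 0.2 7
34.8 -28 0.5 -10.5 7 3 -> [ 34.83 -28.     0.52] -10.6 4
    0 0 0 0 0 2.9 7; 0 0 0 0 0 2.9 7; 0 0 0 0 0 2.9 7; 0 0 0 0 0 2.8 7
```

View pics/t3.png

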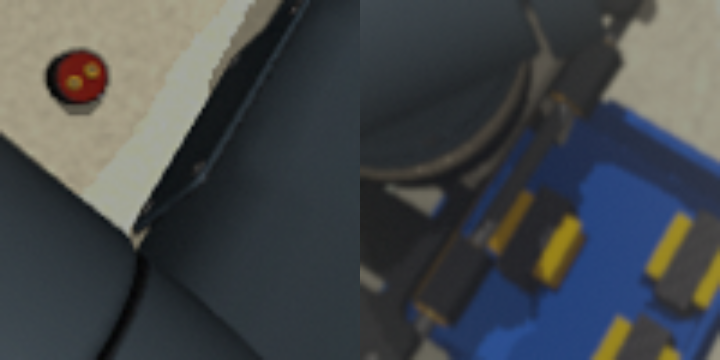

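```bash
python3 plan.py "54.4 -34.7 14 -93.2 6 4" "34.8 -28 12 -101 6 5" "34.8 -28 0.5 -101 6 3"
```

```text
t 7.65 at [ 54.58 -34.88  11.37] jaw -93.1 j [-37.  36.  85.   0.  59.  56.] F [-0.2 -0.6 -0. ] open 0.0599
54.4 -34.7 14 -93.2 6 4 -> [ 54.39 -34.66  13.97] -93.1 1
    0 0 0 -0.2 -0.2 -2.6 6
34.8 -28 12 -101 6 5 -> [ 34.77 -28.04  11.97] -101.1 5
    0 0 1.5 -4 -1.1 0.4 6; 0 0 1.5 -4 -1 0.4 6; 0 0 1.5 -4 -0.9 0.4 6; 0 0 1.5 -4.1 -0.8 0.4 6; 0 0 2 -4.1 -0.7 0.4 6
34.8 -28 0.5 -101 6 3 -> [ 34.77 -28.04   0.47] -101.1 4
    0 0 0 0 0 2.9 6; 0 0 0 0 0 2.9 6; 0 0 0 0 0 2.8 6; 0 0 0 0 0 2.9 6
```

>>> {"name": "arm_command", "arguments": {"increments": "0 0 0 0 0 -2.6 6; 0 0 1.5 -4 -1.1 0.4 6; 0 0 1.5 -4 -1 0.4 6; 0 0 1.5 -4 -0.9 0.4 6; 0 0 1.5 -4.1 -0.8 0.4 6"}}

```text
t: 8.28
ee_pos: [0.3856, -0.2939, 0.1179]
tcp_rot: [3.141, -0.0, -0.159]
force: [0.9, -0.1, 0.7]
opening: 0.0598
```

>>> {"name": "arm_command", "arguments": {"increments": "0 0 2 -4.1 -0.7 0.4 6; 0 0 0 0 0 1 6; 0 0 0 0 0 0 6; 0 0 0 0 0 0 6"}}

```text
t: 8.78
ee_pos: [0.3484, -0.2815, 0.1039]
tcp_rot: [3.141, -0.001, -0.193]
force: [0.4, 1.2, -0.2]
opening: 0.0599
```

```bash
python3 plan.py "34.8 -28 6.3 -101 6 3" "34.8 -28 0.5 -101 6 3"; python3 - <<'E'
from lib import *
b=bot.camera('scene')
cv2.imwrite('pics/t4.png',cv2.resize(b[220:340,80:240],None,fx=4,fy=4))
E
```

```text
t 8.78 at [ 34.84 -28.15  10.39] jaw -101.1 j [-45.  19. 115.   0.  45.  56.] F [ 0.4  1.2 -0.2] open 0.0599
34.8 -28 6.3 -101 6 3 -> [ 34.76 -28.03   6.29] -101.1 2
    0 0 0 0 -0.1 2 6; 0 0 0 -0.1 0 2.1 6
34.8 -28 0.5 -101 6 3 -> [ 34.76 -28.03   0.49] -101.1 2
    0 0 0 0 0 2.9 6; 0 0 0 0 0 2.9 6
```

View pics/t4.png

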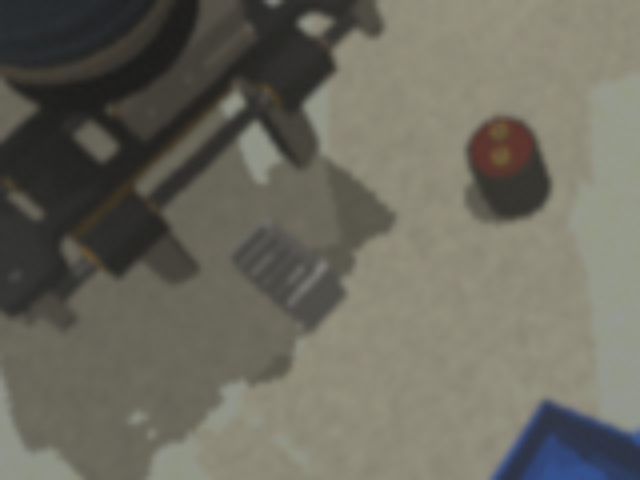

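```bash
python3 - <<'E'
from lib import *
c=np.array([(268,222),(232,256),(293,305),(328,262),(280,262)])/4+[80,220]
print(plane('scene',c,.04).round(3))
E
```

```text
[[ 0.333 -0.267  0.04 ]
 [ 0.328 -0.289  0.04 ]
 [ 0.37  -0.296  0.04 ]
 [ 0.372 -0.27   0.04 ]
 [ 0.351 -0.281  0.04 ]]
```

>>> {"name": "arm_command", "arguments": {"increments": "0 0 0 0.1 0 3 6; 0 0 0 0 0 3 6; 0 0 0 0 0 2.5 6; 0 0 0 0 0 1.4 6; 0 0 0 0 0 0 6"}}

```text
t: 9.45
ee_pos: [0.3485, -0.2811, 0.0042]
tcp_rot: [-3.141, 0.001, -0.193]
force: [0.1, 1.0, -0.4]
opening: 0.0602
```

>>> {"name": "arm_command", "arguments": {"increments": "0 0 0 0 0 0 2; 0 0 0 0 0 0 2; 0 0 0 0 0 0 2; 0 0 0 0 0 0 2; 0 0 0 0 0 0 2", "squeeze": 25}}

```text
t: 10.07
ee_pos: [0.3486, -0.2813, 0.0049]
tcp_rot: [3.141, -0.0, -0.194]
force: [-0.4, 0.7, 4.9]
opening: 0.0253
```

```bash
python3 plan.py "35 -28.1 16 -101 2 4" "62.9 10.9 16 -99.6 2 5" "62.9 10.9 1.9 -99.6 2 3"
```

```text
t 10.07 at [ 34.86 -28.13   0.49] jaw -101.1 j [-45.  31. 117.  -0.  32.  56.] F [-0.4  0.7  4.9] open 0.0253
35 -28.1 16 -101 2 4 -> [ 34.98 -28.05  15.99] -101.1 4
    0 0 0 0 0 -3.9 2; 0 0 0 0 0 -3.9 2; 0 0 0 0.1 0 -3.9 2; 0 0 0 0 -0.1 -3.8 2
62.9 10.9 16 -99.6 2 5 -> [62.87 10.91 15.99] -99.6 10
    0 0 0 2 -4.4 0 2; 0 0 0 2 -4.4 0 2; 0 0 0 2 -4.3 0 2; 0 0 0 2 -4.4 0 2; 0 0 0 2 -4.3 0 2
    0 0 -0.5 2 -4.4 0 2; 0 0 0 2 -4.3 0 2; 0 0 -0.5 2 -4.3 0 2; 0 0 0 2.1 -4.3 0 2; 0 0 -0.5 2 -4.4 0 2
62.9 10.9 1.9 -99.6 2 3 -> [62.87 10.91  1.89] -99.6 5
    0 0 0 0 0 2.8 2; 0 0 0 0 0 2.8 2; 0 0 0 0 0 2.8 2; 0 0 0 0 0 2.8 2; 0 0 0 0 0 2.9 2
```

>>> {"name": "arm_command", "arguments": {"increments": "0 0 0 0 0 -1.5 2; 0 0 0 0 0 -3 2; 0 0 0 0 0 -4 2; 0 0 0 0 0 -4 2; 0 0 0 0 0 -3 2"}}

```text
t: 10.7
ee_pos: [0.3485, -0.2812, 0.1621]
tcp_rot: [3.141, -0.001, -0.194]
force: [-0.7, 0.1, -1.3]
opening: 0.0258
```

>>> {"name": "arm_command", "arguments": {"increments": "0 0 0 2 -4.4 0 2; 0 0 0 2 -4.4 0 2; 0 0 0 2 -4.3 0 2; 0 0 0 2 -4.4 0 2; 0 0 0 2 -4.3 0 2"}}

```text
t: 11.32
ee_pos: [0.4892, -0.085, 0.1606]
tcp_rot: [3.142, -0.001, -0.193]
force: [0.8, -0.5, -1.0]
opening: 0.026
```

>>> {"name": "arm_command", "arguments": {"increments": "0 0 -0.5 2 -4.4 0 2; 0 0 0 2 -4.3 0 2; 0 0 -0.5 2 -4.3 0 2; 0 0 0 2.1 -4.3 0 2; 0 0 -0.5 2 -4.4 0 2"}}

```text
t: 11.95
ee_pos: [0.6279, 0.1098, 0.1606]
tcp_rot: [3.142, -0.0, -0.167]
force: [1.2, -0.8, -0.6]
opening: 0.0258
```

>>> {"name": "arm_command", "arguments": {"increments": "0 0 0 0 0 0 2; 0 0 0 0 0 0 2"}}

```text
t: 12.2
ee_pos: [0.6268, 0.1081, 0.1599]
tcp_rot: [3.141, 0.001, -0.167]
force: [-0.5, 0.0, -1.1]
opening: 0.0256
```

```bash
python3 plan.py "62.9 10.9 4 -99.6 2 3" "62.9 10.9 1 -99.6 2 3"; python3 - <<'E'
from lib import *
a=bot.camera('top'); b=bot.camera('scene')
cv2.imwrite('pics/t5.png',np.hstack([cv2.resize(a[100:220,170:310],None,fx=2.8,fy=2.8),cv2.resize(b[130:250,300:440],None,fx=2.8,fy=2.8)]))
E
```

```text
t 12.20 at [62.68 10.81 15.99] jaw -99.6 j [  6.  32.  84.  -0.  63. 105.] F [-0.5  0.  -1.1] open 0.0256
62.9 10.9 4 -99.6 2 3 -> [62.89 10.87  3.99] -99.6 4
    0 0 0 0.1 0 3 2; 0 0 0 0 0 3 2; 0 0 0 0.1 -0.1 3 2; 0 0 0 0 0 3 2
62.9 10.9 1 -99.6 2 3 -> [62.89 10.87  0.99] -99.6 1
    0 0 0 0 0 3 2
```

View pics/t5.png

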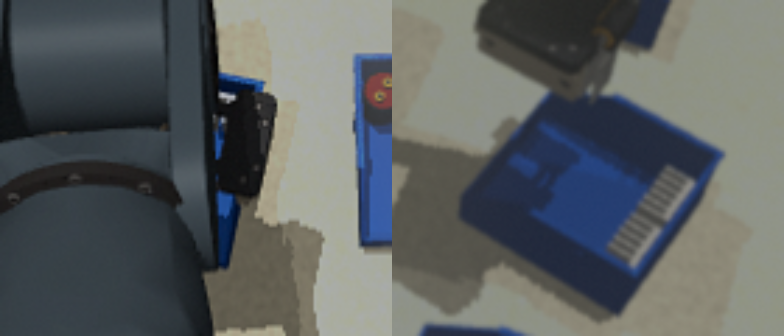

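>>> {"name": "arm_command", "arguments": {"increments": "0 0 0 0.1 0 3 2; 0 0 0 0 0 3 2; 0 0 0 0.1 -0.1 3 2; 0 0 0 0 0 3 2; 0 0 0 0 0 1 2"}}

```text
t: 12.92
ee_pos: [0.6284, 0.1082, 0.0284]
tcp_rot: [3.141, 0.002, -0.168]
force: [-0.2, -0.4, 0.0]
opening: 0.026
```

>>> {"name": "arm_command", "arguments": {"increments": "0 0 0 0 0 0.8 2; 0 0 0 0 0 0.7 2; 0 0 0 0 0 0.4 2; 0 0 0 0 0 0.2 2; 0 0 0 0 0 0 2"}}

```text
t: 13.55
ee_pos: [0.6296, 0.1092, 0.0088]
tcp_rot: [-3.142, -0.0, -0.167]
force: [0.1, -0.3, -0.6]
opening: 0.0259
```

>>> {"name": "arm_command", "arguments": {"increments": "0 0 0 0 0 0.1 2; 0 0 0 0 0 0 2; 0 0 0 0 0 0 3.5; 0 0 0 0 0 0 4.5; 0 0 0 0 0 0 4.5"}}

```text
t: 14.18
ee_pos: [0.6295, 0.1091, 0.0076]
tcp_rot: [3.142, 0.0, -0.167]
force: [-0.2, -0.3, -0.0]
opening: 0.0444
```

>>> {"name": "arm_command", "arguments": {"increments": "0 0 0 0 0 -1.5 4.5; 0 0 0 0 0 -4 4.5; 0 0 0 0 0 -4 4.5; 0 0 0 0 0 -4 4.5; 0 0 0 0 0 0 5.5"}}

```text
t: 14.8
ee_pos: [0.6312, 0.1094, 0.147]
tcp_rot: [-3.14, -0.006, -0.167]
force: [-0.3, -0.4, -0.6]
opening: 0.051
```

```bash
python3 plan.py "41.7 -18.7 13 -87.2 6 5" "41.7 -18.7 1.2 -87.2 6 3"
```

```text
t 14.80 at [63.12 10.94 14.7 ] jaw -99.6 j [  6.  34.  84.  -0.  62. 105.] F [-0.3 -0.4 -0.6] open 0.0510
41.7 -18.7 13 -87.2 6 5 -> [ 41.69 -18.69  13.  ] -87.1 8
    0 0 -1.5 -2 4.1 0.2 6; 0 0 -1.5 -2.1 4 0.2 6; 0 0 -1.5 -2.2 4 0.2 6; 0 0 -1.5 -2.4 3.9 0.2 6; 0 0 -1.5 -2.4 3.9 0.2 6
    0 0 -1.5 -2.6 3.8 0.2 6; 0 0 -1.5 -2.6 3.7 0.2 6; 0 0 -2 -2.8 3.7 0.3 6
41.7 -18.7 1.2 -87.2 6 3 -> [ 41.69 -18.69   1.2 ] -87.1 4
    0 0 0 0 0 2.9 6; 0 0 0 0 0 3 6; 0 0 0 0 0 2.9 6; 0 0 0 0 0 3 6
```

>>> {"name": "arm_command", "arguments": {"increments": "0 0 -1.5 -2 4.1 0.2 6; 0 0 -1.5 -2.1 4 0.2 6; 0 0 -1.5 -2.2 4 0.2 6; 0 0 -1.5 -2.4 3.9 0.2 6; 0 0 -1.5 -2.4 3.9 0.2 6"}}

```text
t: 15.42
ee_pos: [0.495, -0.0769, 0.1323]
tcp_rot: [-3.141, 0.001, -0.035]
force: [0.5, 0.2, -0.6]
opening: 0.0602
```

>>> {"name": "arm_command", "arguments": {"increments": "0 0 -1.5 -2.6 3.8 0.2 6; 0 0 -1.5 -2.6 3.7 0.2 6; 0 0 -2 -2.8 3.7 0.3 6; 0 0 0 0 0 0 6; 0 0 0 0 0 0 6"}}

```text
t: 16.05
ee_pos: [0.4153, -0.1868, 0.1256]
tcp_rot: [-3.141, 0.0, 0.05]
force: [0.1, 0.0, -0.3]
opening: 0.06
```

```bash
python3 plan.py "41.7 -18.7 1.2 -87.2 6 3"; python3 - <<'E'
from lib import *
b=bot.camera('scene');a=bot.camera('top')
cv2.imwrite('pics/t6.png',np.hstack([cv2.resize(b[210:330,140:280],None,fx=2.8,fy=2.8),cv2.resize(b[150:270,310:450],None,fx=2.8,fy=2.8)]))
E
```

```text
t 16.05 at [ 41.53 -18.68  12.56] jaw -87.1 j [-30.  18. 113.   0.  49.  57.] F [ 0.1  0.  -0.3] open 0.0600
41.7 -18.7 1.2 -87.2 6 3 -> [ 41.73 -18.67   1.16] -87.1 4
    0 0 0 0 0 2.8 6; 0 0 0 0.1 0 2.9 6; 0 0 0 0 0 2.8 6; 0 0 0 0.1 0 2.9 6
```

View pics/t6.png

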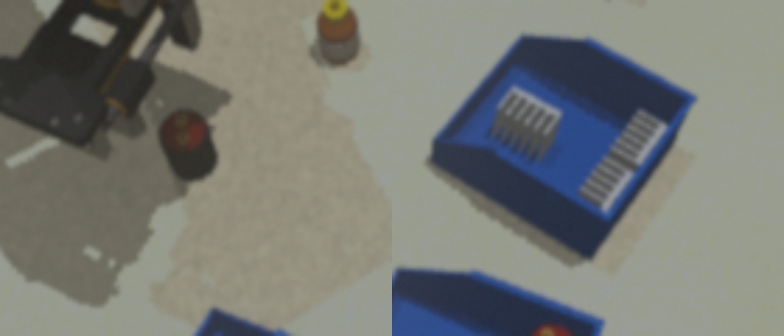

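>>> {"name": "arm_command", "arguments": {"increments": "0 0 0 0.1 0 2.8 6; 0 0 0 0.1 0 2.9 6; 0 0 0 0 0 2.8 6; 0 0 0 0 0 1.9 6; 0 0 0 0 0 0.9 6"}}

```text
t: 16.77
ee_pos: [0.4173, -0.1862, 0.0117]
tcp_rot: [-3.141, 0.001, 0.052]
force: [-0.5, -0.4, 0.1]
opening: 0.0599
```

>>> {"name": "arm_command", "arguments": {"increments": "0 0 0 0 0 0 4; 0 0 0 0 0 0 3; 0 0 0 0 0 0 3; 0 0 0 0 0 0 3; 0 0 0 0 0 0 3", "squeeze": 25}}

```text
t: 17.4
ee_pos: [0.4176, -0.1871, 0.0133]
tcp_rot: [3.141, -0.001, 0.051]
force: [0.3, 2.5, 8.2]
opening: 0.0358
```

```bash
python3 plan.py "41.7 -18.7 16.5 -87.2 3 4" "64.3 -12.2 16.5 -87.2 3 5" "64.3 -12.2 2 -87.2 3 3"
```

```text
t 17.40 at [ 41.76 -18.71   1.33] jaw -87.1 j [-30.  31. 116.   0.  33.  57.] F [0.3 2.5 8.2] open 0.0358
41.7 -18.7 16.5 -87.2 3 4 -> [ 41.66 -18.72  16.53] -87.1 4
    0 0 0 0 0 -3.8 3; 0 0 0 0 0 -3.8 3; 0 0 0 0 0 -3.8 3; 0 0 0 -0.1 0 -3.8 3
64.3 -12.2 16.5 -87.2 3 5 -> [ 64.25 -12.17  16.53] -87.1 5
    0 0 0 4.6 -1.1 0 3; 0 0 0 4.6 -1.1 0 3; 0 0 0 4.6 -1.1 0 3; 0 0 0 4.6 -1 0 3; 0 0 0 4.5 -1.1 0 3
64.3 -12.2 2 -87.2 3 3 -> [ 64.25 -12.17   2.03] -87.1 5
    0 0 0 0 0 2.9 3; 0 0 0 0 0 2.9 3; 0 0 0 0 0 2.9 3; 0 0 0 0 0 2.9 3; 0 0 0 0 0 2.9 3
```

>>> {"name": "arm_command", "arguments": {"increments": "0 0 0 0 0 -1.5 3; 0 0 0 0 0 -3 3; 0 0 0 0 0 -4 3; 0 0 0 0 0 -4 3; 0 0 0 0 0 -2.7 3"}}

```text
t: 18.02
ee_pos: [0.4173, -0.1872, 0.1674]
tcp_rot: [3.14, -0.002, 0.051]
force: [0.2, -0.4, -2.1]
opening: 0.0358
```

>>> {"name": "arm_command", "arguments": {"increments": "0 0 0 4.6 -1.1 0 3; 0 0 0 4.6 -1.1 0 3; 0 0 0 4.6 -1.1 0 3; 0 0 0 4.6 -1 0 3; 0 0 0 4.3 -1.1 0 3"}}

```text
t: 18.65
ee_pos: [0.6424, -0.1211, 0.1657]
tcp_rot: [3.141, -0.0, 0.051]
force: [0.5, -0.5, -1.0]
opening: 0.0355
```

>>> {"name": "arm_command", "arguments": {"increments": "0 0 0 0 0 2.9 3; 0 0 0 0 0 2.9 3; 0 0 0 0 0 2.9 3; 0 0 0 0 0 2.9 3; 0 0 0 0 0 1.4 3"}}

```text
t: 19.27
ee_pos: [0.6405, -0.1215, 0.034]
tcp_rot: [-3.141, 0.001, 0.051]
force: [0.3, -0.4, -0.5]
opening: 0.0359
```

>>> {"name": "arm_command", "arguments": {"increments": "0 0 0 0 0 0 3; 0 0 0 0 0 0 3"}}

```text
t: 19.52
ee_pos: [0.6418, -0.1218, 0.036]
tcp_rot: [3.141, -0.002, 0.051]
force: [0.5, 0.2, -1.0]
opening: 0.0353
```

>>> {"name": "arm_command", "arguments": {"increments": "0 0 0 0 0 0.7 3; 0 0 0 0 0 0.6 3; 0 0 0 0 0 0.4 3; 0 0 0 0 0 0 3; 0 0 0 0 0 0 3"}}

```text
t: 20.15
ee_pos: [0.6412, -0.1216, 0.0177]
tcp_rot: [3.142, -0.0, 0.051]
force: [-0.1, 0.1, 0.2]
opening: 0.0357
```

>>> {"name": "arm_command", "arguments": {"increments": "0 0 0 0 0 0.1 3; 0 0 0 0 0 0 3; 0 0 0 0 0 0 4.2; 0 0 0 0 0 0 5.2; 0 0 0 0 0 0 5.2"}}

```text
t: 20.78
ee_pos: [0.6412, -0.1216, 0.0167]
tcp_rot: [3.142, -0.0, 0.051]
force: [0.1, 0.2, -0.3]
opening: 0.0514
```

>>> {"name": "arm_command", "arguments": {"increments": "0 0 0 0 0 -1.5 5.2; 0 0 0 0 0 -4 5.2; 0 0 0 0 0 -4 5.2; 0 0 0 0 0 -4 5.2; 0 0 0 0 0 0 5.5"}}

```text
t: 21.4
ee_pos: [0.6428, -0.122, 0.1561]
tcp_rot: [3.14, -0.006, 0.051]
force: [0.4, -0.4, 0.0]
opening: 0.0545
```

```bash
python3 plan.py "42.1 16 13 -87.4 7 5" "42.1 16 0.4 -87.4 7 3"
```

```text
t 21.40 at [ 64.28 -12.2   15.61] jaw -87.1 j [-15.  34.  82.   0.  64.  72.] F [ 0.4 -0.4  0. ] open 0.0545
42.1 16 13 -87.4 7 5 -> [42.12 16.01 13.01] -87.6 8
    0 0 0 -2.6 -3.7 0.3 7; 0 0 0 -2.6 -3.7 0.3 7; 0 0 0 -2.6 -3.6 0.3 7; 0 0 0 -2.6 -3.7 0.3 7; 0 0 0 -2.6 -3.6 0.4 7
    0 0 0 -2.6 -3.7 0.3 7; 0 0 0 -2.6 -3.6 0.4 7; 0 0 0.5 -2.5 -3.7 0.3 7
42.1 16 0.4 -87.4 7 3 -> [42.12 16.01  0.41] -87.6 5
    0 0 0 0 0 2.5 7; 0 0 0 0 0 2.5 7; 0 0 0 0 0 2.5 7; 0 0 0 0 0 2.6 7; 0 0 0 0 0 2.5 7
```

>>> {"name": "arm_command", "arguments": {"increments": "0 0 0 -2.6 -3.7 0.3 7; 0 0 0 -2.6 -3.7 0.3 7; 0 0 0 -2.6 -3.6 0.3 7; 0 0 0 -2.6 -3.7 0.3 7; 0 0 0 -2.6 -3.6 0.4 7"}}

```text
t: 22.02
ee_pos: [0.5007, 0.0556, 0.1353]
tcp_rot: [-3.142, 0.0, 0.051]
force: [-0.4, 0.8, -0.2]
opening: 0.0701
```

>>> {"name": "arm_command", "arguments": {"increments": "0 0 0 -2.6 -3.7 0.3 7; 0 0 0 -2.6 -3.6 0.4 7; 0 0 0 -2.5 -3.7 0.3 7; 0 0 0 0 0 0 7; 0 0 0 0 0 0 7"}}

```text
t: 22.65
ee_pos: [0.4198, 0.1603, 0.1257]
tcp_rot: [3.141, -0.0, 0.051]
force: [0.4, -0.7, 0.2]
opening: 0.0701
```

```bash
python3 plan.py "42.1 16 0.4 -87.4 7 3"; python3 - <<'E'
from lib import *
b=bot.camera('scene')
cv2.imwrite('pics/t7.png',np.hstack([cv2.resize(b[110:230,230:370],None,fx=2.8,fy=2.8),cv2.resize(b[230:350,280:420],None,fx=2.8,fy=2.8)]))
E
```

```text
t 22.65 at [41.98 16.03 12.57] jaw -87.1 j [ 15.  17. 114.  -0.  49. 102.] F [ 0.4 -0.7  0.2] open 0.0701
42.1 16 0.4 -87.4 7 3 -> [42.08 16.03  0.37] -87.6 5
    0 0 0 0 0 2.4 7; 0 0 0 0 0 2.4 7; 0 0 0 0 0 2.5 7; 0 0 0 0.1 0 2.4 7; 0 0 0.5 0 0 2.5 7
```

View pics/t7.png

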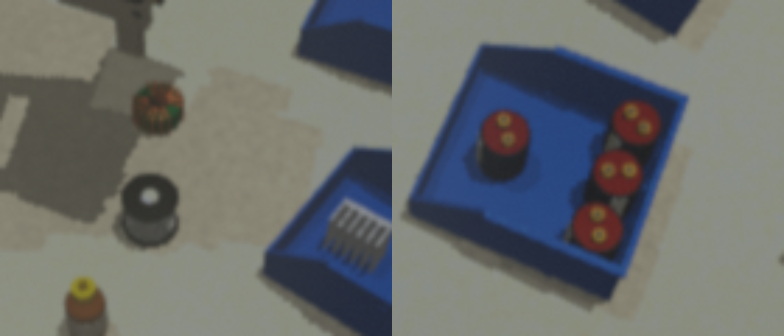

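Capacitor stands well in its bin; the choke, reel and bottle are undisturbed. Grasp the choke.

>>> {"name": "arm_command", "arguments": {"increments": "0 0 0 0 0 3 7; 0 0 0 0.1 0 3 7; 0 0 0 0 0 3 7; 0 0 0 0 0 2 7; 0 0 0.5 0 0 1.1 7"}}

```text
t: 23.32
ee_pos: [0.4208, 0.1598, 0.0037]
tcp_rot: [3.141, 0.001, 0.04]
force: [-0.4, 0.4, -0.5]
opening: 0.07
```

>>> {"name": "arm_command", "arguments": {"increments": "0 0 0 0 0 0 5; 0 0 0 0 0 0 4; 0 0 0 0 0 0 4; 0 0 0 0 0 0 4; 0 0 0 0 0 0 4", "squeeze": 25}}

```text
t: 23.95
ee_pos: [0.421, 0.1607, 0.0053]
tcp_rot: [-3.141, -0.001, 0.042]
force: [-0.9, -1.4, 7.6]
opening: 0.0455
```

```bash
python3 plan.py "42.1 16 16 -87.4 4 4" "54.7 35.1 16 -87.4 4 5" "54.7 35.1 3 -87.4 4 3"
```

```text
t 23.95 at [42.1  16.07  0.53] jaw -87.6 j [ 15.  31. 117.  -0.  32. 103.] F [-0.9 -1.4  7.6] open 0.0455
42.1 16 16 -87.4 4 4 -> [42.11 15.97 16.03] -87.6 4
    0 0 0 0 0 -3.9 4; 0 0 0 0 0 -3.9 4; 0 0 0 0 0 -3.8 4; 0 0 0 0 0.1 -3.9 4
54.7 35.1 16 -87.4 4 5 -> [54.71 35.11 16.03] -87.6 5
    0 0 0 2.7 -3.7 0 4; 0 0 0 2.7 -3.7 0 4; 0 0 0 2.7 -3.7 0 4; 0 0 0 2.6 -3.7 0 4; 0 0 0 2.7 -3.8 0 4
54.7 35.1 3 -87.4 4 3 -> [54.71 35.11  3.03] -87.6 5
    0 0 0 0 0 2.6 4; 0 0 0 0 0 2.6 4; 0 0 0 0 0 2.6 4; 0 0 0 0 0 2.6 4; 0 0 0 0 0 2.6 4
```

>>> {"name": "arm_command", "arguments": {"increments": "0 0 0 0 0 -1.5 4; 0 0 0 0 0 -3 4; 0 0 0 0 0 -4 4; 0 0 0 0 0 -4 4; 0 0 0 0 0 -3 4"}}

```text
t: 24.58
ee_pos: [0.4205, 0.1606, 0.1622]
tcp_rot: [-3.141, -0.002, 0.042]
force: [1.0, 0.8, -1.9]
opening: 0.0453
```

>>> {"name": "arm_command", "arguments": {"increments": "0 0 0 2.7 -3.7 0 4; 0 0 0 2.7 -3.7 0 4; 0 0 0 2.7 -3.7 0 4; 0 0 0 2.6 -3.7 0 4; 0 0 0 2.7 -3.8 0 4"}}

```text
t: 25.2
ee_pos: [0.5469, 0.3532, 0.1606]
tcp_rot: [-3.142, -0.0, 0.042]
force: [1.2, -0.1, 0.1]
opening: 0.0452
```

>>> {"name": "arm_command", "arguments": {"increments": "0 0 0 0 0 2.6 4; 0 0 0 0 0 2.6 4; 0 0 0 0 0 2.6 4; 0 0 0 0 0 2.6 4; 0 0 0 0 0 2.6 4"}}

```text
t: 25.82
ee_pos: [0.5465, 0.3521, 0.0298]
tcp_rot: [-3.142, -0.0, 0.042]
force: [0.4, -0.5, -1.2]
opening: 0.0452
```

>>> {"name": "arm_command", "arguments": {"increments": "0 0 0 0 0 0 4; 0 0 0 0 0 0 4"}}

```text
t: 26.08
ee_pos: [0.5471, 0.3524, 0.0312]
tcp_rot: [-3.141, -0.001, 0.042]
force: [0.1, 0.4, -0.9]
opening: 0.0455
```

>>> {"name": "arm_command", "arguments": {"increments": "0 0 0 0 0 0.8 4; 0 0 0 0 0 0.7 4; 0 0 0 0 0 0.5 4; 0 0 0 0 0 0.2 4; 0 0 0 0 0 0 4"}}

```text
t: 26.7
ee_pos: [0.5464, 0.3519, 0.0083]
tcp_rot: [3.141, 0.001, 0.042]
force: [-4.8, -2.1, 9.4]
opening: 0.0455
```

>>> {"name": "arm_command", "arguments": {"increments": "0 0 0 0 0 0 4"}}

```text
t: 26.82
ee_pos: [0.5464, 0.3519, 0.0083]
tcp_rot: [3.141, 0.001, 0.042]
force: [-4.9, -3.4, 7.5]
opening: 0.0452
```

Contact with the floor; release and retreat.

>>> {"name": "arm_command", "arguments": {"increments": "0 0 0 0 0 0 5; 0 0 0 0 0 0 6; 0 0 0 0 0 0 6; 0 0 0 0 0 -1.5 6; 0 0 0 0 0 -4 6"}}

```text
t: 27.45
ee_pos: [0.5457, 0.3516, 0.0625]
tcp_rot: [3.14, 0.003, 0.042]
force: [-0.5, 0.3, 0.2]
opening: 0.0596
```

>>> {"name": "arm_command", "arguments": {"increments": "0 0 0 0 0 -4 6; 0 0 0 0 0 -5 6; 0 0 0 -5 0 -2 6; 0 0 0 -5 0 -2 6; 0 0 0 -5 0 0 6"}}

```text
t: 28.08
ee_pos: [0.3958, 0.346, 0.1951]
tcp_rot: [-3.139, -0.003, 0.042]
force: [0.2, 0.2, -0.5]
opening: 0.0601
```

>>> {"name": "arm_command", "arguments": {"increments": "0 0 0 -5 0 0 6; 0 0 0 -5 0 0 6; 0 0 0 0 0 0 6; 0 0 0 0 0 0 6"}}

```text
t: 28.58
ee_pos: [0.2975, 0.3419, 0.1935]
tcp_rot: [-3.14, -0.002, 0.042]
force: [0.7, 0.2, -0.0]
opening: 0.0598
```

```bash
python3 plan.py; python3 - <<'E'
from lib import *
cv2.imwrite('pics/f1.png',bot.camera('top')[100:260,80:470].repeat(2,0).repeat(2,1));b=bot.camera('scene');cv2.imwrite('pics/f2.png',cv2.resize(b[70:420,160:440],None,fx=1.7,fy=1.7))
E
```

```text
t 28.57 at [29.75 34.19 19.35] jaw -87.6 j [ 43.  12. 110.  -0.  58. 131.] F [ 0.7  0.2 -0. ] open 0.0598
```

View pics/f1.png

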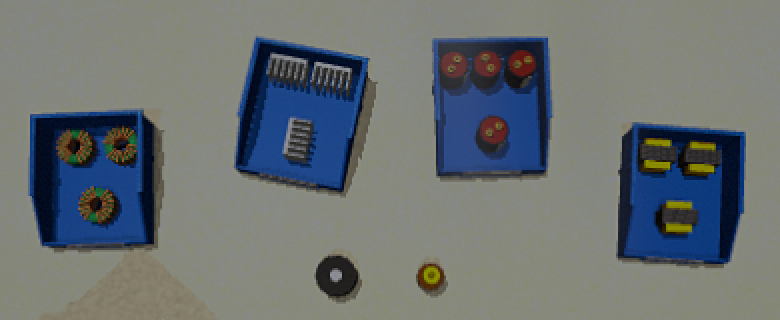

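View pics/f2.png

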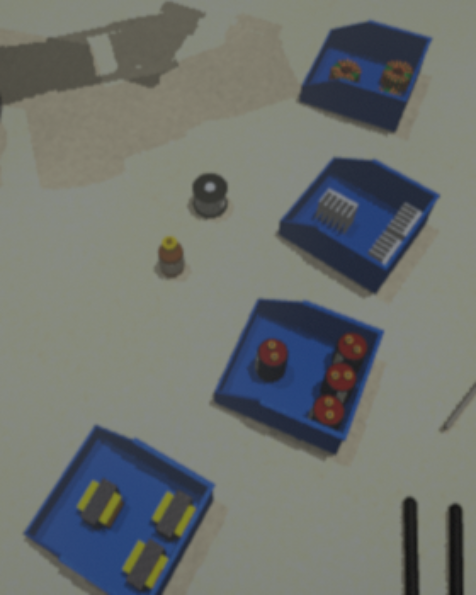

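```bash
python3 -c "
from cell import bot
print(bot.sign_off())"
```

```text
the job is handed in; nothing more can be done
None
```

All four components are back in stock. I put away the transformer, heatsink, capacitor and choke one at a time, each in the bin of its own kind, and handed the job in at about t = 28.6 s of the 131 s allowed.

- **Placing:** The last pictures from both cameras show each part upright on its bin floor, in front of the stock. I judged the final positions by eye in those pictures and did not measure them again. The gripper was about 19 cm up and clear of everything.
- **Bins, reel and bottle:** The reel and bottle look unmoved. I compared one corner of the choke bin with the first picture and it matched to the pixel. The other bins I checked only by eye.
- **Forces:** The choke touched its floor with about 9 N. The other three were set down with less than 1 N showing on the tool, and I opened the jaws only once each part was at its floor height.
- **Disagreements:** None. Grip openings of 44, 25, 36 and 45 mm fit the given sizes of 44, 26, 36 and 46 mm. For the heatsink, the two cameras put its centre within about 3 mm of each other.

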